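# Set the batch counter to four and lock it

### The arm

A 6-joint arm with a two-finger parallel gripper is mounted at the origin on a cart in front of the work surface, level with it; the furniture and walls round the work are solid. World frame = base frame: x ahead of the robot, y to its left, z up, the work surface at z = 0. Lengths are in mm, angles in degrees, forces in N, time in s.
With the tool pointing down it reaches from about 300 to 1000 mm from the base axis. Payload 5.1 kg.
Tool frame: the origin (TCP) lies on the centre line of the jaws, within the pads' length; the fingertips stand 19 mm ahead of it and the grasp point (between the pads) is the TCP; z points along the fingers, y is the line along which they close (so a half turn about z gives the same grasp; the last joint's range is limited). The gripper opens to 95 mm and grips with 3 to 60 N. Pads are 20 mm wide; open, the fingers measure 119 mm over their backs; the gripper's body (75 mm by 180 mm) begins 59 mm behind the grasp point.
Start: joints at [-77.842, 7.093, 94.555, -0, 78.352, -4.733], TCP at [188.824, -621.957, 233.656] pointing down, gripper open.
Joint ranges: [-149.61, 149.61], [-58.7, 133.49], [1.44, 155.28], [-77.14, 257.14], [18.33, 153.61], [-166.67, 166.67]. Speed limits (degrees/s): [147.25, 147.25, 180, 180, 180, 180].

### API

Orientations are given as [roll, pitch, yaw] about the fixed x, y, z axes, in that order (R = Rz(yaw) Ry(pitch) Rx(roll)).
In Python, from rig import sensors, viewer, job gives the robot as it stands. The module is installed in compiled form; this text tells all that it offers.
- The arm moves only by the tool play_rows, never from a script. Its argument "series" is a list of rows, each a list of 7 numbers: the shift along the tool's x, y, z as a fraction of full scale, then the turn, a rotation vector about the tool's x, y, z as a fraction of full scale, then the closure, from 0 (fully open) to 1 (shut). In form: [[dx, dy, dz, wx, wy, wz, jaw], ...]. A call has exactly 8 rows; each row shifts and turns the commanded pose from where the row before left it, along the tool's axes as they then stand; what a row does not reach is not made up. Full scale, the value 1, is 1000 mm for a shift and 90 degrees for a turn. A row lasts 1/8 s, in which the tool goes at most 62.5 mm and 10.7 degrees, less where a joint would pass 70% of its speed; a pose out of reach is approached as far as the arm can. A call with a number of a shift or a turn outside -1 to 1 is refused whole. A call with a gripper value outside its range is refused whole. The fingers move at their own pace and stop on an object; "grip_force" is the grip in N (left out, the last holds). Time passes only in rows, so rows that do not move let the fingers close, or fill a call up. It gives the time, the measured TCP pose, the force, the opening and the grip force at its end, in the units of the state.
- sensors.state(): the state, without advancing time (a new reading comes with each control period).
- viewer.grab_frame(name): name is "scene" or "top" or "wrist"; returns the picture (384x512x3 uint8, red, green, blue); there is no depth.
- viewer.camera_info(name): a dict with "mtx" (3x3 intrinsics, pixels), "k1" (the pictures are not rectified: a ray, as slopes to the right and down, at radius r is drawn at 1 + k1 r^2 times it, then the intrinsics apply), "eye" and "orientation" of the camera in the world. Camera axes: x right, y up, looking along -z (the intrinsics and any distortion apply to the point x, -y, -z); pixel columns grow to the right and rows downward; lengths in mm; the calibration is good to about 2 mm. A picture is of the moment at which its call begins: read the wrist's pose just before it. camera_info takes no time and is no camera call; for the wrist camera it gives the pose at the moment of the call.
- job.hand_in(): hands the job in; it is judged then, once.
Trained networks look in the newest picture that a camera, given by its name, has taken for a name from the list of things; names that differ only in an ending like _2 or _b are one class to them, and where a whole thing is asked for, a point or a joint stands for the part that bears it (a point fixed in the world has none). Each returns a list of dicts, best first, with "p" (0 to 1); they miss things now and then, are a little off and sometimes report something else, mostly with a low value. They report only what shows in the picture. A call takes as long as a camera call. They do not tell look-alikes from the thing itself.
- viewer.recognise(camera, query): "point" ([x, y, z] in mm, in world coordinates, good to about 4 mm: the middle of the surface that is visible of it).
- viewer.masks_of(camera, query): "mask" (384x512 bool, what is visible of it).
- viewer.landmark_of(camera, query): "point" ([x, y, z] in mm, in world coordinates, good to about 4 mm: a listed point, or the origin of a listed thing).
The state is a dict: "t": time; "q": joint angles; "qd": joint speeds; "joint_efforts": joint torques, N m; "eef_pos": TCP position; "tool_rot": TCP orientation; "wrist_force": force on the tool from outside, world axes, zero at the start; "wrist_torque": the same for the moment, N m; "grip_width": finger opening in mm; "finger_force": force on a finger pad.
Only numpy, scipy, OpenCV 4.12 (cv2) and the standard library are available. Lean on these libraries where they do the work, as an engineer would, in place of code of your own. Each camera call takes 0.05 s, during which the arm holds its last target. There are 200 camera calls.

### The job

Set the batch counter on the bench to 4: roll its rubber wheel with a fingertip until the face with four dots stands in the window, then push the locking bolt fully home so that it holds the drum there. Use light finger pressure: never push on the wheel or the bolt with more than about 20 N, and leave the things standing round it where they are.

Things in the scene. Friction and masses are not known exactly. Their poses are not given: they have to be found in the camera images.
- counter: batch counter screwed to the bench (fixed): dark base plate 170 x 136 mm, grey housing 106 (x) x 74 (y) mm, 113 mm high, with a window in its flat top; rubber wheel on its -y side, bolt with upright tab in front (-x). Origin on the bench top under the drum's axis (level, along y, 68 mm up); z up, +x from the tab to the back, +y from the wheel to the housing. In its frame the housing spans y -17 to 57 mm
- wheel_top (a point): top of the rubber wheel at rest, mid-width, 118 mm above the bench; fixed to the counter (x 0, y -38 mm), does not turn. Wheel radius 50, width 30 mm, one piece with the drum; too close to the housing to pinch. Friction turns it: about 6 N along the rim, so press with 9 to 16 N (lighter slips). Sprung axle: holds to 6 N, then sinks 1 mm per further 5 N, at most 5 mm, and returns. Stays where left
- window (a point): centre of the 28 x 30 mm window in the housing's flat top, at the drum's surface, 106 mm above the bench.
- four (a point): centre of the four-dot face on the white drum (turns with drum and wheel, 38 mm from the axis); coincides with window when 4 is set. 8 faces, 45 degrees apart, carry 1 to 8 black 6 mm dots; rolling the top of the wheel towards the tab (-x) brings up higher numbers (8 is followed by 1)
- drum (a joint): turn of drum and wheel (rad): 0 or 6.283 when four dots are centred in the window; grows as the top of the wheel moves along the counter's +x; no end stops. A flange has a V-notch for each number; the bolt's round nose enters and draws the drum to within 0.05 rad of centre if a number is within about 0.12 rad of it, otherwise it runs against a tooth and stops short
- tab (a point): middle of the front (-x) face of the bolt's upright steel tab, 98 mm above the bench; tab 36 mm wide (y), 6 mm thick, from 52 to 114 mm above the bench. Moves with the bolt; in the counter's frame at x -97, y 35 mm when drawn out
- bolt (a joint): travel of the locking bolt along the counter's +x (m): 0 drawn out (start), 0.0165 to 0.018 fully home, wedged in a notch, 0.003 to 0.006 if it meets a tooth; slides with 3 N, up to about 13 N while it centres the drum; stays where left
- tin: open brass-coloured tin, 70 mm across, 75 mm high, origin at the centre of its underside: leave it alone
- pliers: combination pliers with blue grips, 177 mm long, lying flat: leave alone
- nut: brown steel nut, 34 mm across, 16 mm high: leave alone
Things that resemble listed ones, but are neither listed nor needed, are in the scene too. Of the things shaped like the counter, the grey one is meant.

How it is judged:
By the outcome, as a careful person would: the job done as asked, in the order asked, and still so for the second after the job is handed in, with the robot touching nothing.
It also fails if it takes over 72 s, if anything falls off the work surface, if the arm or the gripper's body presses on something with over 40 N, if the wrist force passes 120 N, or if a joint passes its speed limit or range.

## Working session

There is one attempt and no reset: what is moved stays moved. The work goes in short steps, Python scripts to look and compute and a tool call to move; the robot and the scene stay as the last step left them, time stands still between calls to the robot, and variables do not carry over. Pictures are saved under pics/ and viewed, at most 10 in all, crops included, and the job is handed in when it is done.

Besides the shell and the picture viewer there is one more tool, called after "Request:" as name(argument=value, ...) on one line, values as JSON. play_rows: Moves the arm, as the interface text tells. Its arguments: {"type":"object","properties":{"series":{"type":"array"},"grip_force":{"type":"number"}},"required":["series"]}

```bash
mkdir -p pics; python3 - <<'E'
from rig import sensors, viewer
import cv2,numpy as np
s=sensors.state(); print(s['t'],s['eef_pos'],s['tool_rot'],s['wrist_force'])
ims=[]
for c in('scene','top'):
    im=viewer.grab_frame(c); cv2.imwrite(f'pics/{c}0.png',im[:,:,::-1])
    i=viewer.camera_info(c); print(c,i['eye'])
    for q in('counter','wheel_top','window','tab','tin','four'):
        for r in viewer.landmark_of(c,q)[:3]: print(c,q,np.round(r['point']),round(r['p'],2))
print(sensors.state()['t'])
E
```

```text
0.0 [ 188.68849875 -621.37246083  232.42312203] [-1.79883420e+02 -1.03970268e-02  1.68895995e+01] [-0.03613652 -0.18871404  0.43784695]
scene [145.64187073 782.31438164 874.79293428]
scene counter [580.  92.  -4.] 0.74
scene wheel_top [580.  51. 124.] 0.92
scene window [581. 102. 108.] 0.7
scene tab [485. 127. 100.] 0.44
scene tin [618. 229.  -0.] 0.71
top [ 442.37955286   74.90128425 1321.37256718]
top counter [580.  92.   2.] 0.64
top counter [791. 382.   1.] 0.62
top wheel_top [578.  55. 116.] 0.89
top wheel_top [794. 345. 119.] 0.79
top window [788. 389. 107.] 0.57
top tab [578.  91.   1.] 0.7
top tab [690. 416.  97.] 0.52
top tab [482. 130. 100.] 0.42
top tin [618. 234.   1.] 0.62
top tin [576.  54. 116.] 0.18
top four [790. 386. 105.] 0.6
0.7
```

View pics/scene0.png

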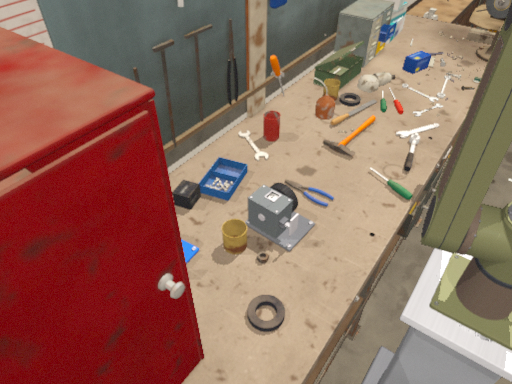

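View pics/top0.png

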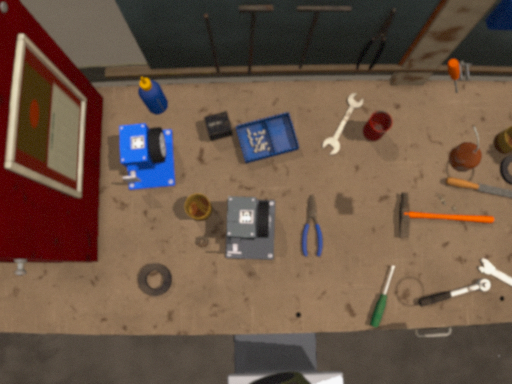

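The grey counter sits at about (580, 92) with yaw near 0 and the tab towards the robot (around pixel (235, 242) in the top view). The tin is to its left at (198, 206) and the pliers are to its right at (312, 235). The blue counter is the look-alike.

Request:
play_rows(series=[[0,0,-0.035,0,0,0.094,1],[0,0,-0.035,0,0,0.094,1],[0.029,-0.055,0,0,0,0,1],[0.029,-0.055,0,0,0,0,1],[0.029,-0.055,0,0,0,0,1],[0.029,-0.055,0,0,0,0,1],[0.029,-0.055,0,0,0,0,1],[0.029,-0.055,0,0,0,0,1]], grip_force=10)

```text
t: 1.7
eef_pos: [363.5, -290.2, 304.0]
tool_rot: [180.0, -0.1, -0.1]
wrist_force: [0.6, -0.6, -0.6]
grip_width: 20.9
finger_force: 0.0
```

```bash
python3 - <<'E'
from rig import sensors, viewer
s=sensors.state(); print(s['t'],s['eef_pos'],s['tool_rot'],s['q'],s['wrist_force'],s['grip_width'])
print(viewer.camera_info('wrist'))
E
```

```text
1.7 [ 363.54436271 -290.23049985  303.96827484] [ 1.79963061e+02 -5.26189404e-02 -6.04056460e-02] [-4.52247518e+01 -1.91465400e+01  1.12053692e+02  1.12842163e-02
  8.70295529e+01  4.48350923e+01] [ 0.61429908 -0.59623015 -0.6370097 ] 20.856393081924747
{'mtx': array([[268.95753144,   0.        , 256.4037366 ],
       [  0.        , 268.95753144, 196.39990756],
       [  0.        ,   0.        ,   1.        ]]), 'k1': -0.03773199306615088, 'eye': array([ 436.40855295, -291.25594475,  456.197866  ]), 'orientation': array([-1.49744965e+01, -6.87448439e-02, -9.01115543e+01])}
```

Request:
play_rows(series=[[0.03,-0.048,0.01,0,0,0,1],[0.03,-0.048,0.01,0,0,0,1],[0.03,-0.048,0.01,0,0,0,1],[0.03,-0.048,0.01,0,0,0,1],[0.03,-0.048,0.01,0,0,0,1],[0.03,-0.048,0.01,0,0,0,1],[0.03,-0.048,0.01,0,0,0,1],[0,0,0.01,0,0,0,1]])

```text
t: 2.7
eef_pos: [574.2, 46.7, 223.1]
tool_rot: [-180.0, 0.0, 0.2]
wrist_force: [-1.4, 0.4, 0.1]
grip_width: 0.7
finger_force: 0.0
```

```bash
python3 - <<'E'
from rig import sensors, viewer
import cv2,numpy as np
s=sensors.state(); print(s['t'],s['eef_pos'],s['tool_rot'],s['wrist_force'],s['grip_width'])
im=viewer.grab_frame('wrist')
for q in('counter','wheel_top','window','tab','four'):
    for r in viewer.landmark_of('wrist',q)[:2]: print(q,np.round(r['point'],1),round(r['p'],2))
cv2.imwrite('pics/w1.png',im[:,:,::-1])
print(viewer.camera_info('wrist')['eye'])
E
```

```text
2.7 [574.20854392  46.74038732 223.12458395] [-1.79975988e+02  8.23090695e-03  2.33178710e-01] [-1.36737711  0.37540388  0.14006948] 0.7227591202857547
counter [577.9  90.4   1. ] 0.57
wheel_top [580.2  54.6 123.4] 0.88
window [582.5  92.7 106.9] 0.91
[645.90660227  41.51733182 376.67748889]
```

View pics/w1.png

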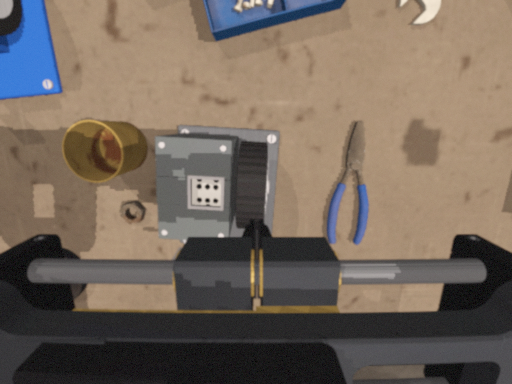

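The wrist view looks back over the gripper. The window is at about (207, 193) with a many-dot face in it, and the wheel is at (252, 185). I'll crop in to count the dots.

```bash
python3 - <<'E'
import cv2,numpy as np
im=cv2.imread('pics/w1.png')[120:255,140:290]
cv2.imwrite('pics/w1c.png',cv2.resize(im,None,fx=4,fy=4,interpolation=cv2.INTER_CUBIC))
E
cat > h.py <<'E'
import numpy as np,cv2
from scipy.spatial.transform import Rotation as R
def ray(info,u,v,z):
    K=info['mtx'];k=info['k1']
    d=np.array([(u-K[0,2])/K[0,0],(v-K[1,2])/K[1,1]])
    p=cv2.undistortPoints(np.array([[[u,v]]],float),K,np.array([k,0,0,0.]))[0,0]
    w=R.from_euler('xyz',info['orientation'],degrees=True).as_matrix()@np.array([p[0],-p[1],-1])
    e=np.array(info['eye']); return e+w*(z-e[2])/w[2]
E
python3 - <<'E'
import sys;sys.path.insert(0,'.')
from h import ray; from rig import viewer
i=viewer.camera_info('wrist')
for n,u,v,z in(('win',207,193,106),('scr',162,146,113),('scr',222,148,113),('scr',165,233,113),('wh top',252,188,118),('basescr',271,136,6)): print(n,ray(i,u,v,z).round(1))
E
```

```text
win [577.4  92.9 106. ]
scr [626.4 133.1 113. ]
scr [624.1  74.8 113. ]
scr [535.7 138.4 113. ]
wh top [585.4  45.9 118. ]
basescr [631.1  21.6   6. ]
```

View pics/w1c.png

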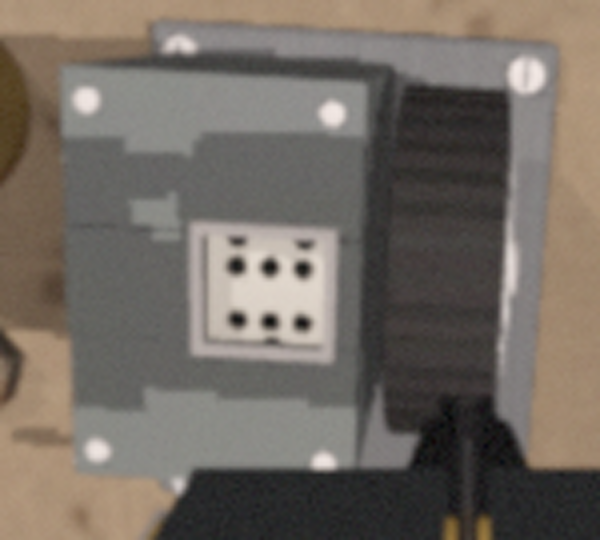

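```bash
python3 - <<'E'
from rig import sensors, viewer
s=sensors.state(); print(s['t'],s['eef_pos'],s['tool_rot'],s['wrist_force'])
i=viewer.camera_info('wrist');print(i['eye'],i['orientation'])
E
```

```text
3.0 [573.07340484  42.69680289 224.42350253] [ 1.79989334e+02 -6.41177904e-02 -1.27310720e-01] [-0.37686935 -0.18493378  0.22676706]
[645.90660227  41.51733182 376.67748889] [-1.49633772e+01 -4.06917121e-02 -9.01793675e+01]
```

Request:
play_rows(series=[[-0.003,-0.0105,0.02,0,0,0.033,1],[0,0,0.03,0,0,0,1],[0,0,0.028,0,0,0,1],[0,0,0,0,0,0,1],[0,0,0,0,0,0,1],[0,0,0,0,0,0,1],[0,0,0,0,0,0,1],[0,0,0,0,0,0,1]])

```text
t: 4.0
eef_pos: [570.5, 54.4, 146.3]
tool_rot: [-180.0, -0.1, -3.0]
wrist_force: [-0.1, 0.9, 0.5]
grip_width: 0.8
finger_force: 0.0
```

```bash
python3 - <<'E'
from rig import sensors, viewer
import cv2,numpy as np
s=sensors.state(); print(s['t'],s['eef_pos'],s['tool_rot'],s['wrist_force'])
im=viewer.grab_frame('wrist')
for q in('wheel_top','window','tab','four'):
    for r in viewer.landmark_of('wrist',q)[:2]: print(q,np.round(r['point'],1),round(r['p'],2))
cv2.imwrite('pics/w2.png',im[:,:,::-1])
c=im[60:310,100:350,::-1]
cv2.imwrite('pics/w2c.png',cv2.resize(c,(600,600),interpolation=cv2.INTER_CUBIC))
E
```

```text
4.0 [570.45871692  54.36531127 146.26572399] [-1.79997517e+02 -5.40783353e-02 -2.99646061e+00] [-0.14324577  0.85590098  0.52948526]
wheel_top [578.9  52.9 120.9] 0.7
window [581.1  96.6 107.7] 0.88
tab [486.7 133.5 100.3] 0.55
four [523.2 225.8  -1. ] 0.64
```

View pics/w2c.png

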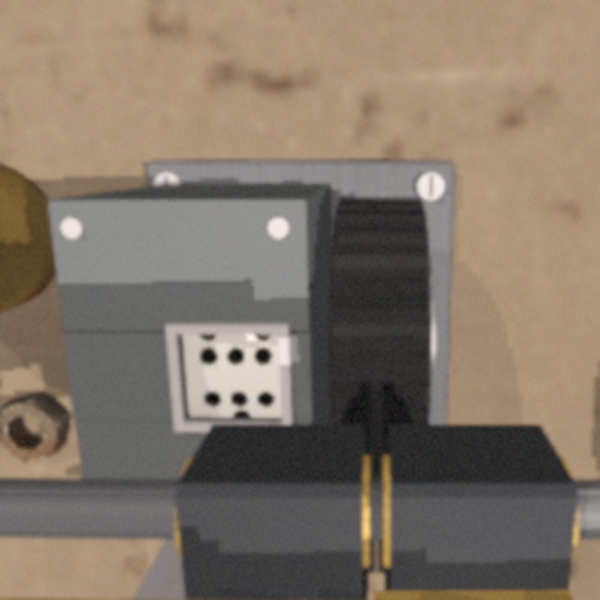

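The window shows the drum midway between two faces: a 3+2 pattern (8) on the +x side and a 3+1 pattern (7) on the -x side. So it stands at about 7.5. I need to roll the top along +x by about 3.5 faces, which is about 137 mm of rim.

Request:
play_rows(series=[[-0.0075,0.001,0,0,0,0,1],[0,0,0.004,0,0,0,1],[0,0,0.004,0,0,0,1],[0,0,0.001,0,0,0,1],[0,0,0,0,0,0,1],[0,0,0,0,0,0,1],[0,0,0,0,0,0,1],[0,0,0,0,0,0,1]])

```text
t: 5.25
eef_pos: [562.6, 53.7, 136.7]
tool_rot: [180.0, 0.0, -3.0]
wrist_force: [-1.3, -0.6, 1.8]
grip_width: 0.3
finger_force: 1.0
```

Request:
play_rows(series=[[0,0,0.001,0,0,0,1],[0,0,0,0,0,0,1],[0,0,0,0,0,0,1],[0,0,0,0,0,0,1],[0,0,0,0,0,0,1],[0,0,0,0,0,0,1],[0,0,0,0,0,0,1],[0,0,0,0,0,0,1]])

```text
t: 6.25
eef_pos: [562.8, 53.6, 136.5]
tool_rot: [180.0, -0.0, -3.0]
wrist_force: [-2.2, -1.5, 6.5]
grip_width: 0.4
finger_force: 2.8
```

Request:
play_rows(series=[[0,0,0.001,0,0,0,1],[0,0,0.001,0,0,0,1],[0,0,0,0,0,0,1],[0.002,0,0,0,0,0,1],[0.003,0,0,0,0,0,1],[0.003,0,0,0,0,0,1],[0.003,0,0,0,0,0,1],[0.003,0,0,0,0,0,1]])

```text
t: 7.25
eef_pos: [576.8, 52.6, 135.6]
tool_rot: [179.9, 0.0, -3.0]
wrist_force: [-5.8, -1.6, 10.4]
grip_width: 0.7
finger_force: 5.3
```

Request:
play_rows(series=[[0.004,0,0.0005,0,0,0,1],[0.005,0,0,0,0,0,1],[0.005,0,0,0,0,0,1],[0.002,0,0,0,0,0,1],[0,0,0,0,0,0,1],[0,0,-0.008,0,0,0,1],[0,0,0,0,0,0,1],[0,0,0,0,0,0,1]])

```text
t: 8.25
eef_pos: [592.3, 52.3, 140.5]
tool_rot: [-180.0, 0.0, -3.0]
wrist_force: [-0.4, 0.5, 0.6]
grip_width: 0.5
finger_force: 0.0
```

```bash
python3 - <<'E'
from rig import sensors, viewer
import cv2,numpy as np
s=sensors.state(); print(s['t'],s['eef_pos'],s['tool_rot'],s['wrist_force'])
im=viewer.grab_frame('wrist')
cv2.imwrite('pics/w3.png',im[:,:,::-1])
c=im[180:270,150:250,::-1]
cv2.imwrite('pics/w3c.png',cv2.resize(c,None,fx=5,fy=5,interpolation=cv2.INTER_CUBIC))
E
```

```text
8.25 [592.34132519  52.27823538 140.54133876] [-1.79991454e+02  3.44543972e-02 -2.99693106e+00] [-0.37431386  0.45725734  0.62195608]
```

View pics/w3c.png

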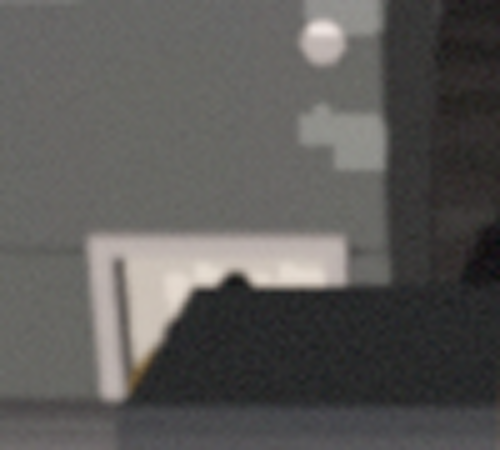

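The gripper hides the window from here; only one dot at the top edge is visible. I'll look again after moving back.

Request:
play_rows(series=[[-0.015,0,0,0,0,0,1],[-0.015,0,0,0,0,0,1],[0,0,0,0,0,0,1],[0,0,0,0,0,0,1],[0,0,0,0,0,0,1],[0,0,0,0,0,0,1],[0,0,0,0,0,0,1],[0,0,0,0,0,0,1]])

```text
t: 9.3
eef_pos: [562.7, 53.7, 141.1]
tool_rot: [180.0, 0.0, -3.0]
wrist_force: [0.1, -0.8, -0.0]
grip_width: 0.7
finger_force: 0.0
```

```bash
cat >> h.py <<'E'
def prof():
    """white window patch: dots' world xyz at drum surface (approx z=38+68)"""
    from rig import sensors,viewer
    s=sensors.state(); im=viewer.grab_frame('wrist'); i=viewer.camera_info('wrist')
    print(s['t'],s['eef_pos'].round(1),s['wrist_force'].round(1))
    g=cv2.cvtColor(im,cv2.COLOR_RGB2GRAY)
    O=np.array([579.5,91.]);a=np.radians(-3);ax=np.array([np.cos(a),np.sin(a)])
    for s2 in (0,):
        _,l,st,ce=cv2.connectedComponentsWithStats((g<90).astype(np.uint8))
        for k in range(1,len(ce)):
            if 8<st[k,4]<200:
                p=ray(i,*ce[k],106)[:2]-np.array([581,96.6])
                if np.abs(p).max()<19:
                    u=ray(i,*ce[k],106); e=np.array(i['eye']); d=(e-u)/np.linalg.norm(e-u)
                    # intersect ray with cylinder r38 about axis z=68 in (x along counter x)
                    f=lambda t:np.array([(u+d*t)[:2]-O])@ax
                    X0=float(f(0)[0]);Dx=float(d[:2]@ax);Z0=38.;Dz=d[2]
                    A=Dx*Dx+Dz*Dz;B=2*(X0*Dx+Z0*Dz);C=X0*X0+Z0*Z0-38.**2
                    r=np.roots([A,B,C]); t=max(r.real)
                    print('px',ce[k].round(1),'area',st[k,4],'ang deg',round(np.degrees(np.arctan2(X0+Dx*t,Z0+Dz*t)),1),'y',round(float(p@[-ax[1],ax[0]]),1))
    return im
E
python3 - <<'E'
import sys;sys.path.insert(0,'.')
from h import *
im=prof()
cv2.imwrite('pics/w4c.png',cv2.resize(im[180:270,150:250,::-1],None,fx=5,fy=5,interpolation=cv2.INTER_CUBIC))
E
```

```text
9.3 [562.7  53.7 141.1] [ 0.1 -0.8 -0. ]
px [194.3 198.9] area 25 ang deg 9.1 y 0.1
px [183.1 209. ] area 24 ang deg -2.4 y 8.8
px [194.7 208.9] area 24 ang deg -2.2 y 0.3
px [206.4 209. ] area 25 ang deg -2.4 y -8.3
px [185.5 225.1] area 16 ang deg -23.9 y 7.9
px [196.9 225.2] area 16 ang deg -24.0 y -0.6
px [208.  225.4] area 16 ang deg -24.4 y -8.8
```

View pics/w4c.png

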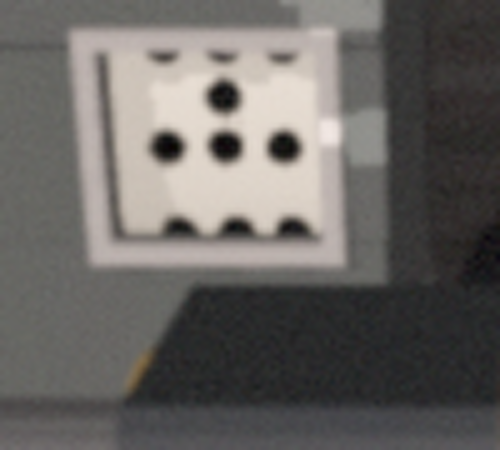

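A 7 now stands at +9°, so the first stroke turned the drum 31°. About 126° remains, which is roughly four more strokes of the same length.

Request:
play_rows(series=[[0,0,0.005,0,0,0,1],[0,0,0.003,0,0,0,1],[0,0,0,0,0,0,1],[0.0075,0,0,0,0,0,1],[0.0075,0,0,0,0,0,1],[0.0075,0,0,0,0,0,1],[0.0075,0,0,0,0,0,1],[0,0,0,0,0,0,1]])

```text
t: 10.35
eef_pos: [593.4, 51.8, 135.3]
tool_rot: [180.0, -0.1, -3.0]
wrist_force: [-3.0, -1.9, 10.1]
grip_width: 0.2
finger_force: 4.9
```

Request:
play_rows(series=[[0,0,-0.008,0,0,0,1],[0,0,0,0,0,0,1],[-0.015,0,0,0,0,0,1],[-0.015,0,0,0,0,0,1],[0,0,0,0,0,0,1],[0,0,0,0,0,0,1],[0,0,0.005,0,0,0,1],[0,0,0.003,0,0,0,1]])

```text
t: 11.35
eef_pos: [563.7, 53.2, 134.8]
tool_rot: [179.9, -0.1, -3.0]
wrist_force: [-3.8, -2.0, 11.2]
grip_width: 0.5
finger_force: 6.2
```

Request:
play_rows(series=[[0,0,0,0,0,0,1],[0.0075,0,0,0,0,0,1],[0.0075,0,0,0,0,0,1],[0.0075,0,0,0,0,0,1],[0.0075,0,0,0,0,0,1],[0,0,0,0,0,0,1],[0,0,-0.008,0,0,0,1],[0,0,0,0,0,0,1]])

```text
t: 12.35
eef_pos: [593.1, 52.2, 141.5]
tool_rot: [-180.0, -0.1, -3.0]
wrist_force: [-0.1, 1.2, 0.1]
grip_width: 0.2
finger_force: 0.0
```

Request:
play_rows(series=[[-0.015,0,0,0,0,0,1],[-0.015,0,0,0,0,0,1],[0,0,0,0,0,0,1],[0,0,0,0,0,0,1],[0,0,0,0,0,0,1],[0,0,0,0,0,0,1],[0,0,0,0,0,0,1],[0,0,0,0,0,0,1]])

```text
t: 13.35
eef_pos: [562.7, 53.7, 141.1]
tool_rot: [-180.0, 0.0, -3.0]
wrist_force: [0.1, 0.3, -0.1]
grip_width: 0.4
finger_force: 0.0
```

```bash
python3 - <<'E'
import sys;sys.path.insert(0,'.')
from h import *
im=prof()
cv2.imwrite('pics/w5c.png',cv2.resize(im[180:270,150:250,::-1],None,fx=5,fy=5,interpolation=cv2.INTER_CUBIC))
E
```

```text
13.35 [562.7  53.7 141.1] [ 0.1  0.3 -0.1]
px [182.8 207.8] area 25 ang deg -1.0 y 9.0
px [206.4 208. ] area 25 ang deg -1.2 y -8.3
px [195.6 217. ] area 23 ang deg -12.2 y -0.0
px [185.4 224.7] area 21 ang deg -23.3 y 8.0
px [208.  225.1] area 21 ang deg -23.9 y -8.8
```

A 5 is at -12°, so 4 needs another 57°: one 30 mm stroke and one of about 20 mm.

Request:
play_rows(series=[[0,0,0.005,0,0,0,1],[0,0,0.003,0,0,0,1],[0,0,0,0,0,0,1],[0.0075,0,0,0,0,0,1],[0.0075,0,0,0,0,0,1],[0.0075,0,0,0,0,0,1],[0.0075,0,0,0,0,0,1],[0,0,0,0,0,0,1]])

```text
t: 14.4
eef_pos: [593.4, 51.8, 135.3]
tool_rot: [180.0, -0.1, -3.0]
wrist_force: [-4.5, -1.4, 9.2]
grip_width: 0.5
finger_force: 4.9
```

Request:
play_rows(series=[[0,0,-0.008,0,0,0,1],[0,0,0,0,0,0,1],[-0.015,0,0,0,0,0,1],[-0.015,0,0,0,0,0,1],[0,0,0,0,0,0,1],[0,0,0,0,0,0,1],[0,0,0.005,0,0,0,1],[0,0,0.003,0,0,0,1]])

```text
t: 15.4
eef_pos: [563.7, 53.2, 134.8]
tool_rot: [179.9, -0.1, -3.0]
wrist_force: [-4.3, -2.6, 12.4]
grip_width: 0.5
finger_force: 6.2
```

Request:
play_rows(series=[[0,0,0,0,0,0,1],[0.005,0,0,0,0,0,1],[0.005,0,0,0,0,0,1],[0.005,0,0,0,0,0,1],[0.005,0,0,0,0,0,1],[0,0,0,0,0,0,1],[0,0,-0.008,0,0,0,1],[0,0,0,0,0,0,1]])

```text
t: 16.4
eef_pos: [583.1, 52.7, 141.5]
tool_rot: [-180.0, -0.1, -3.0]
wrist_force: [-0.3, -0.5, 0.6]
grip_width: 0.3
finger_force: 0.0
```

Request:
play_rows(series=[[-0.01,0,0,0,0,0,1],[-0.01,0,0,0,0,0,1],[0,0,0,0,0,0,1],[0,0,0,0,0,0,1],[0,0,0,0,0,0,1],[0,0,0,0,0,0,1],[0,0,0,0,0,0,1],[0,0,0,0,0,0,1]])

```text
t: 17.4
eef_pos: [562.7, 53.7, 141.1]
tool_rot: [-180.0, 0.0, -3.0]
wrist_force: [-0.4, 1.1, -0.8]
grip_width: 0.4
finger_force: 0.0
```

```bash
python3 - <<'E'
import sys;sys.path.insert(0,'.')
from h import *
from rig import viewer
im=prof()
for q in('tab','window','four'):
    for r in viewer.landmark_of('wrist',q)[:2]: print(q,np.round(r['point'],1),round(r['p'],2))
cv2.imwrite('pics/w6c.png',cv2.resize(im[180:270,150:250,::-1],None,fx=5,fy=5,interpolation=cv2.INTER_CUBIC))
E
```

```text
17.4 [562.7  53.7 141.1] [-0.4  1.1 -0.8]
px [182.4 197.4] area 30 ang deg 10.7 y 8.7
px [205.8 197.4] area 26 ang deg 10.7 y -8.3
px [183.9 216.9] area 22 ang deg -12.2 y 8.7
px [207. 217.] area 21 ang deg -12.3 y -8.4
tab [485.3 128.8  99.3] 0.56
window [580.8  92.8 105.8] 0.68
four [582.4  96.3 104.7] 0.58
four [577.7  53.  119.1] 0.47
```

View pics/w6c.png

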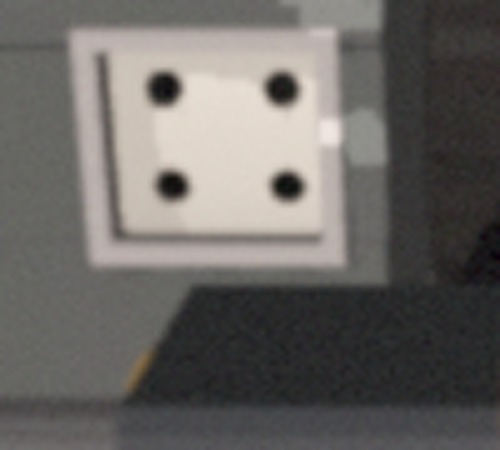

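The window shows four dots, centred to within 1° (dots symmetric around pixel (195, 207) of the frame). Next is the tab: go over and down in front of it.

Request:
play_rows(series=[[0,0,-0.04,0,0,0,1],[-0.028,-0.018,0,0,0,0,1],[-0.028,-0.018,0,0,0,0,1],[-0.028,-0.018,0,0,0,0,1],[-0.028,-0.018,0,0,0,0,1],[0,0,0,0,0,0,1],[0,0,0,0,0,0,1],[0,0,0,0,0,0,1]])

```text
t: 18.6
eef_pos: [455.2, 131.1, 181.3]
tool_rot: [180.0, -0.0, -3.0]
wrist_force: [0.4, -0.8, 0.5]
grip_width: 0.3
finger_force: 0.0
```

```bash
python3 - <<'E'
import sys;sys.path.insert(0,'.')
from h import *
from rig import viewer,sensors
print(sensors.state()['eef_pos'])
im=viewer.grab_frame('wrist'); cv2.imwrite('pics/w7.png',im[:,:,::-1])
for q in('tab',):
    for r in viewer.landmark_of('wrist',q)[:3]: print(q,np.round(r['point'],1),round(r['p'],2))
E
```

```text
[455.23943521 131.05004097 181.30350564]
tab [487.7 132.7 102.1] 0.86
```

View pics/w7.png

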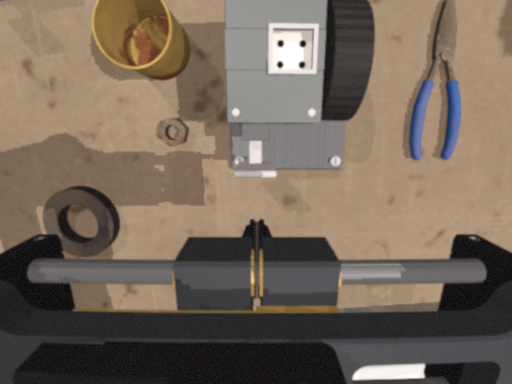

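The tab at (255, 174) is in line with the fingertip at (257, 228), and the space in front of it is clear. I'll descend and push.

Request:
play_rows(series=[[0,0,0.037,0,0,0,1],[0,0,0.037,0,0,0,1],[0,0,0,0,0,0,1],[0.008,0,0,0,0,0,1],[0.007,0,0,0,0,0,1],[0,0,0,0,0,0,1],[0,0,0,0,0,0,1],[0,0,0,0,0,0,1]])

```text
t: 19.7
eef_pos: [469.5, 130.8, 107.3]
tool_rot: [-180.0, -0.0, -3.0]
wrist_force: [-0.2, 0.8, -0.4]
grip_width: 0.7
finger_force: 0.0
```

Request:
play_rows(series=[[0.002,0,0,0,0,0,1],[0.002,0,0,0,0,0,1],[0.002,0,0,0,0,0,1],[0.002,0,0,0,0,0,1],[0,0,0,0,0,0,1],[0,0,0,0,0,0,1],[0,0,0,0,0,0,1],[0,0,0,0,0,0,1]])

```text
t: 20.7
eef_pos: [477.4, 130.3, 107.1]
tool_rot: [-180.0, 0.0, -3.0]
wrist_force: [-2.7, 0.1, 1.1]
grip_width: 0.4
finger_force: 1.0
```

Request:
play_rows(series=[[0.001,0,0,0,0,0,1],[0.001,0,0,0,0,0,1],[0.001,0,0,0,0,0,1],[0.001,0,0,0,0,0,1],[0.001,0,0,0,0,0,1],[0.001,0,0,0,0,0,1],[0.001,0,0,0,0,0,1],[0.001,0,0,0,0,0,1]])

```text
t: 21.7
eef_pos: [485.5, 129.9, 107.1]
tool_rot: [180.0, 0.0, -3.0]
wrist_force: [-3.4, 0.7, 0.8]
grip_width: 0.4
finger_force: 1.5
```

Request:
play_rows(series=[[0.001,0,0,0,0,0,1],[0.001,0,0,0,0,0,1],[0.001,0,0,0,0,0,1],[0,0,0,0,0,0,1],[0,0,0,0,0,0,1],[0,0,0,0,0,0,1],[0,0,0,0,0,0,1],[0,0,0,0,0,0,1]])

```text
t: 22.7
eef_pos: [488.5, 129.7, 107.1]
tool_rot: [180.0, -0.0, -3.0]
wrist_force: [-2.4, 0.3, 0.2]
grip_width: 0.5
finger_force: 1.1
```

Request:
play_rows(series=[[0.001,0,0,0,0,0,1],[0.001,0,0,0,0,0,1],[0,0,0,0,0,0,1],[0,0,0,0,0,0,1],[0,0,0,0,0,0,1],[0,0,0,0,0,0,1],[0,0,0,0,0,0,1],[0,0,0,0,0,0,1]])

```text
t: 23.7
eef_pos: [490.1, 129.6, 107.0]
tool_rot: [180.0, 0.1, -3.0]
wrist_force: [-4.2, -0.0, 0.6]
grip_width: 0.6
finger_force: 2.5
```

Request:
play_rows(series=[[0.001,0,0,0,0,0,1],[0.001,0,0,0,0,0,1],[0,0,0,0,0,0,1],[0,0,0,0,0,0,1],[0,0,0,0,0,0,1],[0,0,0,0,0,0,1],[0,0,0,0,0,0,1],[0,0,0,0,0,0,1]])

```text
t: 24.7
eef_pos: [491.6, 129.5, 107.0]
tool_rot: [180.0, 0.2, -3.0]
wrist_force: [-7.0, -0.3, 3.5]
grip_width: 0.6
finger_force: 3.6
```

Request:
play_rows(series=[[0.001,0,0,0,0,0,1],[0,0,0,0,0,0,1],[0,0,0,0,0,0,1],[0,0,0,0,0,0,1],[0,0,0,0,0,0,1],[0,0,0,0,0,0,1],[0,0,0,0,0,0,1],[0,0,0,0,0,0,1]])

```text
t: 25.7
eef_pos: [491.9, 129.5, 107.0]
tool_rot: [180.0, 0.3, -3.0]
wrist_force: [-10.7, -0.5, 4.4]
grip_width: 0.6
finger_force: 4.8
```

Request:
play_rows(series=[[0.001,0,0,0,0,0,1],[0,0,0,0,0,0,1],[0,0,0,0,0,0,1],[0,0,0,0,0,0,1],[0,0,0,0,0,0,1],[0,0,0,0,0,0,1],[0,0,0,0,0,0,1],[0,0,0,0,0,0,1]])

```text
t: 26.7
eef_pos: [492.2, 129.5, 107.0]
tool_rot: [180.0, 0.4, -3.0]
wrist_force: [-12.4, 0.6, 6.8]
grip_width: 0.7
finger_force: 6.1
```

Request:
play_rows(series=[[0.001,0,0,0,0,0,1],[0,0,0,0,0,0,1],[0,0,0,0,0,0,1],[0.0005,0,0,0,0,0,1],[0,0,0,0,0,0,1],[0,0,0,0,0,0,1],[0,0,0,0,0,0,1],[0,0,0,0,0,0,1]])

```text
t: 27.7
eef_pos: [492.7, 129.5, 107.0]
tool_rot: [180.0, 0.5, -3.0]
wrist_force: [-15.9, 0.1, 10.7]
grip_width: 0.2
finger_force: 8.2
```

Stiff stop at about 16 N. I'll back off to the earlier viewpoint and compare the tab's position.

Request:
play_rows(series=[[-0.0215,0,0,0,0,0,1],[-0.02,0,0,0,0,0,1],[0,0,-0.037,0,0,0,1],[0,0,-0.037,0,0,0,1],[0,0,0,0,0,0,1],[0,0,0,0,0,0,1],[0,0,0,0,0,0,1],[0,0,0,0,0,0,1]])

```text
t: 28.7
eef_pos: [454.0, 131.4, 179.8]
tool_rot: [180.0, 0.1, -3.0]
wrist_force: [0.4, 1.4, 0.2]
grip_width: 0.9
finger_force: 0.0
```

```bash
python3 - <<'E'
import sys;sys.path.insert(0,'.')
from h import *
from rig import viewer,sensors
s=sensors.state();print(s['eef_pos'],s['wrist_force'])
im=viewer.grab_frame('wrist')[:,:,::-1]; i=viewer.camera_info('wrist')
cv2.imwrite('pics/w8.png',im)
o=cv2.imread('pics/w7.png')
# tab: bright strip, top at z=114; centre row of brightness, cols 240-272
for n,m in(('old',o),('new',im)):
    g=cv2.cvtColor(np.ascontiguousarray(m),cv2.COLOR_BGR2GRAY)[:,245:272].mean(1); print(n,g[135:190].round().astype(int))
print([ray(i,255,v,114)[0].round(1) for v in(150,160,174)])
c=np.hstack([o[20:195,210:380],im[20:195,210:380]])
cv2.imwrite('pics/w8c.png',cv2.resize(c,None,fx=2.3,fy=2.3,interpolation=cv2.INTER_CUBIC))
E
```

```text
[453.99384768 131.3710107  179.82036125] [0.36302347 1.42665973 0.21714842]
old [127 127 127 126 125 137 164 171 172 173 173 173 174 174 175 177 178 177
 177 178 177 176 174 174 175 175 171 165 148 130 126 126 127 127 129 149
 182 198 203 201 196 182 159 150 150 149 147 147 146 146 146 147 147 148
 149]
new [128 128 126 122 138 162 169 164 144 126 125 128 147 189 220 233 235 231
 223 202 156 136 138 138 137 138 137 136 135 134 132 126 120 124 137 143
 147 150 150 149 149 148 149 149 150 150 151 151 151 151 150 151 151 151
 152]
[np.float64(507.0), np.float64(499.0), np.float64(487.5)]
```

View pics/w8c.png

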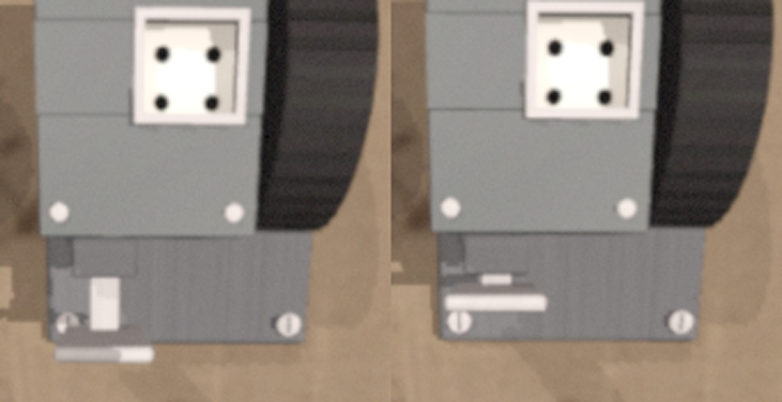

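The tab moved about 17 mm relative to the housing and stopped stiffly, so the bolt is home. Four dots are centred in the window, and the tin, pliers and nut were not touched.

```bash
python3 -c "
from rig import job
print(job.hand_in())"
```

```text
the job is handed in; nothing more can be done
None
```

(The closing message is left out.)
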